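Stretch the spring on the bench tester to its set mark and hold it for the reading

ROBOT

A 6-joint arm with a two-finger parallel gripper is mounted at the origin on a cart in front of the work surface, level with it; the furniture and walls round the work are solid. World frame = base frame: x ahead of the robot, y to its left, z up, the work surface at z = 0. Lengths are in mm, angles in rad, forces in N, time in s.
With the tool pointing down it reaches from about 350 to 775 mm from the base axis. Payload 7.3 kg.
Tool frame: the origin (TCP) lies on the front face of the gripper's body, between the roots of the fingers; the fingertips stand 66 mm ahead of it and the grasp point (between the pads) lies 47 mm ahead of it (bot.tip_extent is the distance from the TCP to the fingertips, in mm); z points along the fingers, y is the line along which they close (so a half turn about z gives the same grasp; the last joint's range is limited). The gripper opens to 92 mm and grips with 3 to 60 N. Pads are 19 mm wide; open, the fingers measure 130 mm over their backs; the gripper's body (75 mm by 190 mm) begins 47 mm behind the grasp point.
Start: joints at [1.101, 0.342, 1.524, -0, 1.275, -0.146], TCP at [167.023, 497.737, 292.241] pointing down, gripper open.
Joint ranges: [-2.53, 2.53], [-0.77, 2.02], [0.04, 2.7], [-1, 4.14], [0.28, 2.66], [-3.11, 3.11]. Speed limits (rad/s): [2.57, 2.57, 3.14, 3.14, 3.14, 3.14].

INTERFACE

Orientations are given as [roll, pitch, yaw] about the fixed x, y, z axes, in that order (R = Rz(yaw) Ry(pitch) Rx(roll)).
In Python, from plant import readout, viewer, order, bot gives the robot as it stands.
- The arm moves only by the shell command python3 -m creep 'ROWS'. ROWS is text: rows parted by semicolons, each of 7 numbers parted by spaces: the shift along the world's x, y, z in m, then the turn, a rotation vector about the world's x, y, z in rad, then the opening in per cent of the stroke, from 0 (shut) to 100 (fully open). A call has 1 to 8 rows; each row shifts and turns the commanded pose from where the row before left it; what a row does not reach is not made up. A row lasts 1/12 s, in which the tool goes at most 41.7 mm and 7.16 degrees, less where a joint would pass 70% of its speed; a pose out of reach is approached as far as the arm can. A call is refused whole if a number of a shift passes 0.0417 or a number of a turn 0.125, either way. A call with a gripper value outside its range is refused whole. The fingers move at their own pace and stop on an object; the grip force is fixed at half the most. Time passes only in rows, so rows that do not move let the fingers close. It gives the time, the measured TCP pose, the force, the opening and the grip force at its end, in the units of the state.
- readout.get_obs(): the state, without advancing time (a new reading comes with each control period).
- viewer.capture(name): name is "side" or "top"; returns the picture (480x640x3 uint8, red, green, blue); there is no depth.
- viewer.camera_info(name): a dict with "fx", "fy", "cx", "cy" (pixels), "origin" and "rotation" of the camera in the world. Camera axes: x right, y up, looking along -z (the intrinsics and any distortion apply to the point x, -y, -z); pixel columns grow to the right and rows downward; lengths in mm; the calibration is good to about 2 mm. A picture is of the moment at which its call begins. camera_info takes no time and is no camera call.
- order.close_job(): hands the job in; it is judged then, once.
The state is a dict: "time": time; "joint_positions": joint angles; "dq": joint speeds; "tau": joint torques, N m; "tool_pos": TCP position; "tcp_rot": TCP orientation; "contact_force": force on the tool from outside, world axes, zero at the start; "moment": the same for the moment, N m; "grip_width": finger opening in mm; "finger_force": force on a finger pad.
Only numpy, scipy, OpenCV 4.12 (cv2) and the standard library are available. Lean on these libraries where they do the work, as an engineer would, in place of code of your own. Each camera call takes 0.05 s, during which the arm holds its last target. There are 200 camera calls.

TASK

The small bench tester has an extension spring hooked in, ready for a force reading. Press its hinged clear guard right down until the catch snaps and it stays shut by itself, and only then take the upright black handle and pull the crosshead smoothly out until its pointer stands over the slot of the set rider on the rule, without running past the rider, because an overstretched spring is spoiled. Keep it there for the reading: finish while still holding the handle with the pointer over the slot; do not let go, and leave the loose things round the tester where they are.

Things in the scene. Friction and masses are not known exactly. Their poses are not given: they have to be found in the camera images.
- tester: Fixed spring tester. Origin on the worktop under the bulkhead between slide and spring bay; +x along the bed away from the robot to the dial gauge (113 mm high), +y left. Grey bed x -150 to 165, y -45 to 45 mm (to 63 mm left, under the rule, at x < 0), top 14 mm high; bulkhead and spring bay walls (x 0 to 116 mm) 66 mm high. May stand turned a little.
- crosshead: Bright block 32 x 62 mm, top 45 mm above the worktop, sliding on two guide rods; carries handle and pointer. Axes as the tester's; origin at worktop level under the handle, x = -41 mm in the tester's frame when home. Slides along the tester's -x only, 70 mm at most. A spring pulls it home: 6.5 N at home plus 0.13 N a mm (9 to 14 N at the mark); it flies back if released.
- handle (a point): Grip point on the axis of the crosshead's upright round black handle, 85 mm above the worktop. Handle 26 mm across from 75 to 98 mm height, thinner below, top at 108 mm. Grasp from above, fingers closing along the slide or across it; at home the 66 mm high bulkhead begins 37 mm from the axis on the +x side.
- pointer (a point): Tip of the thin dark pointer (3 mm wide) that sticks out to the left (+y) of the crosshead over the rule, 56.5 mm left of the handle's axis, 36 mm above the worktop; axes as the tester's. It moves one to one with the handle.
- rider: Set rider: small dark clamp 26 mm long with a brass thumbscrew on its left, fixed on the steel rule left of the slide, 20 to 55 mm from the pointer's home towards the near end (-x). Its two cheeks, tops 34.5 mm above the worktop, leave a 10 mm slot; the pointer passes just above them. Origin in its middle, 14 mm above the worktop; axes as the tester's.
- slot (a point): Middle of the rider's slot, 34 mm above the worktop, at y = +56.5 mm in the tester's frame; axes as the tester's. The pointer is on the mark when its x in this frame is 0; the slot reaches 5 mm to either side.
- guard (a joint): Guard angle, rad: 0 shut, grows as it opens; starts 0.5 to 0.85. A stiff hinge keeps it where it is left. Hinge line along the tester's x on the left of the spring bay, free edge on the right. From about 0.1 rad a spring ball catch resists; some 10 to 15 N down on the tab takes it past the catch, which draws it to 0 and keeps it shut. Left before that, it stands ajar.
- guard_tab (a point): Middle of the upper face of the dark tab (44 x 26 mm) at the guard's free edge: the place to press. Moves with the guard; 85 mm from the hinge line, at x = +33 mm in the tester's frame; when shut 71 mm above the worktop (3 mm above the hinge line). The guard is an L of clear plastic in a dark frame: top 112 x 86 mm, side 48 mm deep hanging from the free edge.
- guard_hinge (a point): point on the hinge line of the guard beside the tab (x = +33 mm, y = +40.5 mm in the tester's frame, 68 mm above the worktop); fixed to the tester. Round it stand fixed things: to the right a clear tub with walls 128 mm high, at nearest 20 mm beyond the shut tab; to the left a low organiser (60 mm high) and a tilted carton.
- nut_jar: loose bystander: white-capped jar, 56 mm across, 70 mm high, left of the tester; origin under its centre
- marker: loose bystander: white paint marker with blue cap, 132 mm long, 17 mm thick, lying left of the tester's near end; origin under its centre, y along it
- screw_box: loose bystander: card box, 44 x 60 x 38 mm, right of the tester's near end; origin under its centre
- tape_roll: loose bystander: roll of white tape lying flat, 55 mm across, 26 mm high, further right; origin under its centre

How it is judged (in metres and radians):
On the way, in this order (a step that is already met when the one before it is completed fails the run):
1. the guard is shut past its catch, with the crosshead still home (value of joint guard below 0.03 rad and x of pointer in the frame of tester above -0.049 m), for 0.2 s.
2. the pointer stands over the rider's slot, held by the fingers (x of pointer in the frame of slot between -0.005 and 0.005 m and contact force between the fingers and crosshead above 3 N), for 0.3 s.
At the end, for the whole second after the job is handed in: The pointer stands still within 5 mm of the middle of the rider's slot (over the 10 mm slot), the fingers still hold the crosshead by its handle against the spring (over 3 N), and the guard is shut (below 0.03 rad) (all of step 2 and value of joint guard below 0.03 rad and linear speed of crosshead below 0.01 m/s); the arm keeps its last pose, push and grip.
It fails at once if the spring is stretched (crosshead more than 8 mm out) while the guard is not shut (x of pointer in the frame of tester below -0.049 m and value of joint guard above 0.05 rad).
It fails at once if the pointer runs right past the rider (more than 14 mm beyond the middle of its slot) (x of pointer in the frame of slot below -0.014 m).
It fails at once if a loose bystander is moved by more than 30 mm (distance of any of nut_jar, marker, screw_box, tape_roll from where it was at the start of the episode above 0.03 m).
It also fails if it takes over 48 s, if anything falls off the work surface, if the arm or the gripper's body presses on something with over 40 N, if the wrist force passes 120 N, or if a joint passes its speed limit or range.

## Working session

There is one attempt and no reset: what is moved stays moved. The work goes in short steps, Python scripts to look and compute and a shell command to move; the robot and the scene stay as the last step left them, time stands still between calls to the robot, and variables do not carry over. Pictures are saved under pics/ and viewed, at most 10 in all, crops included, and the job is handed in when it is done.

```bash
mkdir -p pics; ls; python3 - <<'E'
from plant import readout, viewer
import cv2
o=readout.get_obs(); print({k:o[k] for k in("time","tool_pos","tcp_rot","grip_width","contact_force")})
for n in("side","top"):
    cv2.imwrite(f"pics/{n}0.png",viewer.capture(n)[:,:,::-1]); print(viewer.camera_info(n))
E
```

```text
pics
{'time': 0.0, 'tool_pos': array([166.89322146, 497.43786771, 291.55758559]), 'tcp_rot': array([-3.14008716e+00, -2.01548721e-04,  2.81779058e+00]), 'grip_width': 91.83797817078052, 'contact_force': array([0.31816381, 0.10239511, 0.67191196])}
{'fx': 516.5723625251501, 'fy': 516.5723625251501, 'cx': 324.5357699939324, 'cy': 242.74928899961233, 'origin': array([ 160.37664679, -792.1586743 ,  536.11575846]), 'rotation': array([ 1.0733352 ,  0.01717636, -0.50894526])}
{'fx': 534.0686796872176, 'fy': 534.0686796872176, 'cx': 317.49360970311034, 'cy': 239.7273782139979, 'origin': array([ 356.37339513,  -78.128721  , 1082.82268939]), 'rotation': array([ 1.84730071e-01,  3.27094859e-04, -1.59938704e+00])}
```

View pics/side0.png

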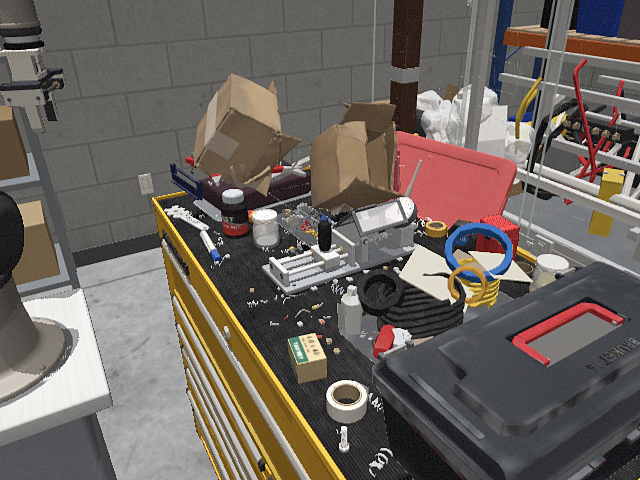

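View pics/top0.png

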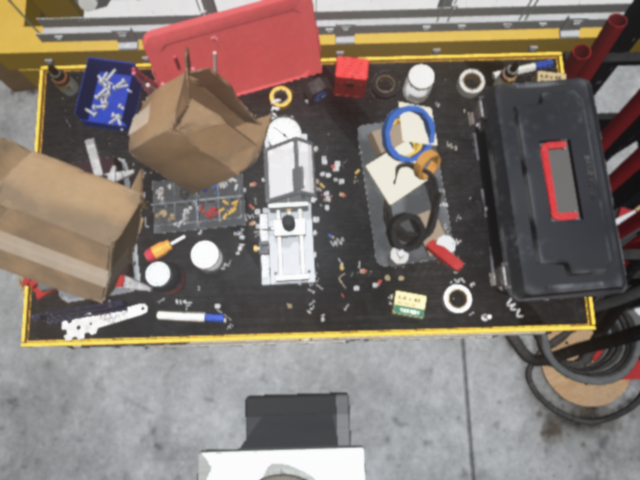

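The side view shows the tester near (340,240), with the handle at (325,235) and the guard open at about (385,215). In the top view the handle is at about (289,223), the guard at (290,170) and the rule on the left at about (265,245). I'll zoom in.

```bash
cat > h.py <<'E'
import numpy as np, cv2
from scipy.spatial.transform import Rotation as R
from plant import viewer
def ray(n,uv):
    c=viewer.camera_info(n); M=R.from_euler('xyz',c['rotation']).as_matrix()
    d=M@np.array([(uv[0]-c['cx'])/c['fx'],-(uv[1]-c['cy'])/c['fy'],-1]); return np.array(c['origin']),d
def onz(n,uv,z):
    o,d=ray(n,uv); return o+d*(z-o[2])/d[2]
def tri(uvs,uvt):
    (a,d),(b,e)=ray('side',uvs),ray('top',uvt)
    s=np.linalg.lstsq(np.c_[d,-e],b-a,rcond=None)[0]; p,q=a+s[0]*d,b+s[1]*e
    return (p+q)/2,np.linalg.norm(p-q)
def proj(n,p):
    c=viewer.camera_info(n); M=R.from_euler('xyz',c['rotation']).as_matrix()
    q=M.T@(np.array(p)-c['origin']); return c['cx']+c['fx']*q[0]/-q[2], c['cy']-c['fy']*q[1]/-q[2]
def crop(img,x0,y0,x1,y1,s): return cv2.resize(img[y0:y1,x0:x1],None,fx=s,fy=s,interpolation=cv2.INTER_CUBIC)
E
python3 - <<'E'
from h import *
t=crop(cv2.imread('pics/top0.png'),245,110,335,295,3); s=crop(cv2.imread('pics/side0.png'),255,185,430,300,3)
o=np.zeros((600,800,3),np.uint8); o[:t.shape[0],:270]=t; o[:s.shape[0],272:272+525]=s
cv2.imwrite('pics/z0.png',o)
E
```

```text
(no output)
```

View pics/z0.png

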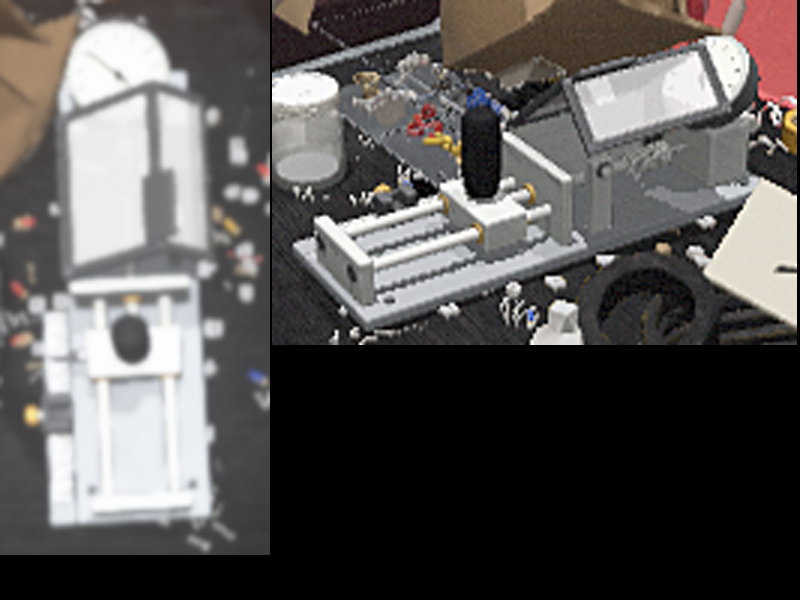

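The crop gives good landmarks. In the top crop the handle is at (132,335), the pointer line is at row ~357 and the rider is at (59,413) with its brass screw at (33,413). The tab is at (160,205), and the rods and bed edges are clear.

```bash
python3 - <<'E'
from h import *
np.set_printoptions(precision=1,suppress=True)
T=lambda x,y:(245+(x+.5)/3-.5,110+(y+.5)/3-.5); S=lambda x,y:(255+(x-272+.5)/3-.5,185+(y+.5)/3-.5)
P=lambda n,*a:print(n,*a)
P('bedNR',onz('top',T(211,516),14)); P('bedfarR',onz('top',T(206,280),14)); P('bedNL',onz('top',T(50,525),14)); 
P('rods',[onz('top',T(*q),32)[:2] for q in((107,495),(100,305),(174,490),(167,380))])
P('blk',[onz('top',T(*q),45)[:2] for q in((88,330),(88,378),(180,375),(180,328))])
P('bulk',[onz('top',T(*q),66)[:2] for q in((68,285),(188,285),(68,292),(188,292))])
P('handletop',tri(S(482,108),T(133,322)))
P('tab',tri(S(650,140),T(160,205)))
P('hinge',[onz('top',T(*q),68)[:2] for q in((62,115),(67,275))])
im=cv2.imread('pics/top0.png'); g=cv2.cvtColor(im,6).astype(int)
print(g[222:262,258:276])
E
```

```text
bedNR [470.6 -76.   14. ]
bedfarR [633.3 -77.1  14. ]
bedNL [467.6  31.7  14. ]
rods [array([484.5,  -7.9]), array([613.3,  -5.3]), array([486.6, -52.2]), array([560.6, -49.2])]
blk [array([593.3,   2.1]), array([560.9,   2.5]), array([561.2, -58.2]), array([592.9, -59. ])]
bulk [array([619. ,  13.1]), array([616.8, -65.3]), array([614.3,  13.1]), array([612.1, -65.2])]
handletop (array([580.2, -30.2, 111.4]), np.float64(4.8439824429315035))
tab (array([679.4, -52.5,  69.2]), np.float64(18.695425483589762))
hinge [array([735.2,  15.6]), array([625.3,  13.5])]
[[105 166 233 250 251 248 245 242 236 217 206 225 234 235 236 242 250 252]
 [139 182 235 250 252 251 248 242 233 213 205 226 235 237 238 244 250 253]
 [188 212 239 251 252 251 248 245 238 219 208 226 235 236 238 244 250 252]
 [212 226 241 250 251 249 246 245 240 223 208 223 229 231 233 240 249 252]
 [215 227 240 249 250 247 244 245 241 221 195 204 212 221 229 237 248 252]
 [202 219 233 244 247 245 243 242 236 209 174 175 191 222 236 240 247 252]
 [161 187 220 229 228 224 221 218 208 182 157 156 180 223 239 239 244 251]
 [118 159
[... 1766 characters left out ...]
223 236 238 238 238 238]
 [ 85 105 117 124 128 128 126 127 126 122 123 167 223 237 238 238 238 238]
 [ 78  93 111 137 159 163 152 149 152 151 151 179 224 237 238 238 238 238]
 [ 71  83 121 177 217 224 213 204 207 207 199 201 227 237 238 238 238 238]
 [ 70  83 136 204 238 246 245 240 236 231 223 215 229 237 238 238 239 238]
 [ 70  85 142 213 243 251 251 249 243 237 227 219 228 237 238 239 239 239]
 [ 70  85 144 214 243 251 252 250 246 243 235 222 229 237 239 239 239 239]
 [ 71  85 143 211 242 250 251 248 245 244 238 223 229 237 239 239 239 238]
 [ 70  85 140 207 240 249 250 247 245 245 240 225 228 237 239 239 239 238]
 [ 69  83 134 200 238 250 251 250 248 247 240 223 227 236 239 239 239 239]]
```

```bash
python3 - <<'E'
from h import *
np.set_printoptions(precision=1,suppress=True)
T=lambda x,y:(245+(x+.5)/3-.5,110+(y+.5)/3-.5)
for q in((160,205),(143,205),(175,205),(152,100),(152,262)):
  for z in range(90,150,8):
    p=onz('top',T(*q),z); r=np.hypot(p[1]-12.5,z-68)
    print(q,p,'r %.0f th %.2f'%(r,np.arctan2(z-68,12.5-p[1])-.035))
pp=onz('top',(264,229.0),36); print('pointer',pp,[onz('top',(264,v),34.5) for v in (241,247.5,253.8)])
print('slot-pointer', onz('top',(264,247.5),34)-pp)
E
```

```text
(160, 205) [664.2 -48.9  90. ] r 65 th 0.31
(160, 205) [661.8 -49.1  98. ] r 69 th 0.42
(160, 205) [659.3 -49.4 106. ] r 73 th 0.52
(160, 205) [656.8 -49.6 114. ] r 77 th 0.60
(160, 205) [654.3 -49.9 122. ] r 82 th 0.68
(160, 205) [651.8 -50.1 130. ] r 88 th 0.75
(160, 205) [649.4 -50.3 138. ] r 94 th 0.80
(160, 205) [646.9 -50.6 146. ] r 100 th 0.86
(143, 205) [664.5 -38.   90. ] r 55 th 0.38
(143, 205) [662.1 -38.3  98. ] r 59 th 0.50
(143, 205) [659.6 -38.6 106. ] r 64 th 0.60
(143, 205) [657.1 -38.9 114. ] r 69 th 0.69
(143, 205) [654.6 -39.3 122. ] r 75 th 0.77
(143, 205) [652.1 -39.6 130. ] r 81 th 0.84
(143, 205) [649.7 -39.9 138. ] r 87 th 0.89
(143, 205) [647.2 -40.2 146. ] r 94 th 0.94
(175, 205) [664.  -58.6  90. ] r 74 th 0.27
(175, 205) [661.5 -58.7  98. ] r 77 th 0.36
(175, 205) [659.  -58.9 106. ] r 81 th 0.45
(175, 205) [656.5 -59.  114. ] r 85 th 0.54
(175, 205) [654.  -59.2 122. ] r 90 th 0.61
(175, 205) [651.6 -59.4 130. ] r 95 th 0.68
(175, 205) [649.1 -59.5 138. ] r 100 th 0.74
(175, 205) [646.6 -59.7 146. ] r 106 th 0.79
(152, 100) [735.6 -45.3  90. ] r 62 th 0.33
(152, 100) [732.5 -45.5  98. ] r 65 th 0.44
(152, 100) [729.5 -45.8 106. ] r 70 th 0.54
(152, 100) [726.4 -46.  114. ] r 74 th 0.63
(152, 100) [723.4 -46.3 122. ] r 80 th 0.71
(152, 100) [720.3 -46.6 130. ] r 86 th 0.77
(152, 100) [717.3 -46.8 138. ] r 92 th 0.83
(152, 100) [714.2 -47.1 146. ] r 98 th 0.88
(152, 262) [626.5 -43.   90. ] r 60 th 0.34
(152, 262) [624.3 -43.2  98. ] r 63 th 0.46
(152, 262) [622.1 -43.5 106. ] r 68 th 0.56
(152, 262) [619.9 -43.8 114. ] r 73 th 0.65
(152, 262) [617.8 -44.1 122. ] r 78 th 0.73
(152, 262) [615.6 -44.4 130. ] r 84 th 0.79
(152, 262) [613.4 -44.7 138. ] r 90 th 0.85
(152, 262) [611.2 -44.9 146. ] r 97 th 0.90
pointer [576.8  23.   36. ] [array([552.7,  23.4,  34.5]), array([539.5,  23.6,  34.5]), array([526.8,  23.7,  34.5])]
slot-pointer [-37.2   0.6  -2. ]
```

The geometry agrees: the rider measures 26 mm, the block 32 × 61 mm, and the guard is at about 0.72 rad. The tab is near (653,-50,127), the handle near (577.5,-29.5), and the pointer needs about 37 mm of travel. I'll approach along an arc, raised, with the fingers closed and turned along the slide.

```bash
python3 -m creep '0.027 -0.028 0.01 0 0 -0.1 0;0.027 -0.028 0.01 0 0 -0.1 0;0.027 -0.028 0.01 0 0 -0.1 0;0.027 -0.028 0.01 0 0 -0.1 0;0.027 -0.028 0.01 0 0 -0.1 0;0.027 -0.028 0.01 0 0 -0.1 0' && python3 -m creep '0.014 -0.033 0 0 0 -0.09 0;0.014 -0.033 0 0 0 -0.09 0;0.014 -0.033 0 0 0 -0.09 0;0.014 -0.033 0 0 0 -0.09 0;0.014 -0.033 0 0 0 -0.09 0;0.014 -0.033 0 0 0 -0.09 0;0.014 -0.033 0 0 0 -0.09 0;0 0 0 0 0 0 0'
```

```text
time: 0.6
tool_pos: [329.8, 328.1, 352.5]
tcp_rot: [-3.141, -0.0, 2.213]
contact_force: [1.2, 0.8, 0.1]
grip_width: 56.4
finger_force: 0.0
time: 1.27
tool_pos: [428.8, 94.0, 351.8]
tcp_rot: [3.141, 0.002, 1.578]
contact_force: [0.1, 0.3, -1.1]
grip_width: 3.2
finger_force: 0.0
```

```bash
python3 -m creep '0.028 -0.018 -0.006 0 0 0 0;0.028 -0.018 -0.006 0 0 0 0;0.028 -0.018 -0.016 0 0 0 0;0.028 -0.018 -0.016 0 0 0 0;0.028 -0.018 -0.016 0 0 0 0;0.028 -0.018 -0.016 0 0 0 0;0.028 -0.018 -0.016 0 0 0 0;0.028 -0.018 -0.016 0 0 0 0' && python3 -m creep '0 0 0 0 0 0 0;0 0 0 0 0 0 0' && python3 - <<'E'
from h import *
from plant import readout
s=viewer.capture('side')[:,:,::-1]; cv2.imwrite('pics/s1.png',crop(s,270,100,450,285,3))
p=readout.get_obs()['tool_pos'];print(p,proj('side',p-[0,0,66]))
E
```

```text
time: 1.93
tool_pos: [652.0, -45.7, 242.8]
tcp_rot: [-3.141, -0.0, 1.589]
contact_force: [0.6, 0.1, 0.6]
grip_width: 0.2
finger_force: 0.0
time: 2.1
tool_pos: [651.1, -45.8, 240.8]
tcp_rot: [-3.136, -0.001, 1.587]
contact_force: [-0.2, 0.3, 1.2]
grip_width: 0.6
finger_force: 0.0
[650.78208969 -45.03361489 242.72430634] (np.float64(362.62935704478843), np.float64(182.90733028021322))
```

View pics/s1.png

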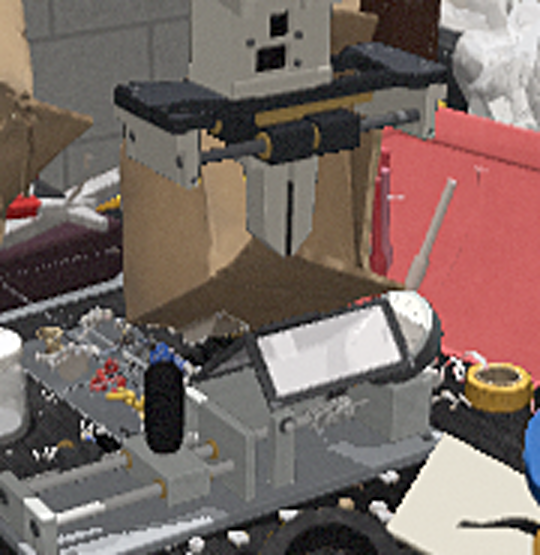

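The fingertips are at about (288,252) in the crop, within 3 px of the prediction, so the calibration holds. The guard is open underneath and clear. I'll go down onto the tab and follow its arc.

```bash
python3 -m creep '0 0 -0.02 0 0 0 0;0 -0.002 -0.02 0 0 0 0;0 -0.002 -0.008 0 0 0 0;0 -0.003 -0.008 0 0 0 0;0 -0.004 -0.008 0 0 0 0;0 -0.004 -0.008 0 0 0 0;0 0 0 0 0 0 0' && python3 -m creep '0 -0.003 -0.007 0 0 0 0;0 -0.003 -0.007 0 0 0 0;0 -0.003 -0.007 0 0 0 0;0 -0.002 -0.007 0 0 0 0;0 0 0 0 0 0 0'
```

```text
time: 2.73
tool_pos: [650.5, -61.0, 171.2]
tcp_rot: [-3.14, -0.0, 1.587]
contact_force: [0.3, -0.4, -0.6]
grip_width: 0.6
finger_force: 0.0
time: 3.15
tool_pos: [650.6, -71.5, 142.8]
tcp_rot: [-3.14, -0.001, 1.587]
contact_force: [-1.1, -0.1, 0.2]
grip_width: 0.2
finger_force: 0.0
```

```bash
python3 - <<'E'
from h import *
s=viewer.capture('side')[:,:,::-1]; cv2.imwrite('pics/s2.png',crop(s,270,130,450,285,4))
E
```

```text
(no output)
```

View pics/s2.png

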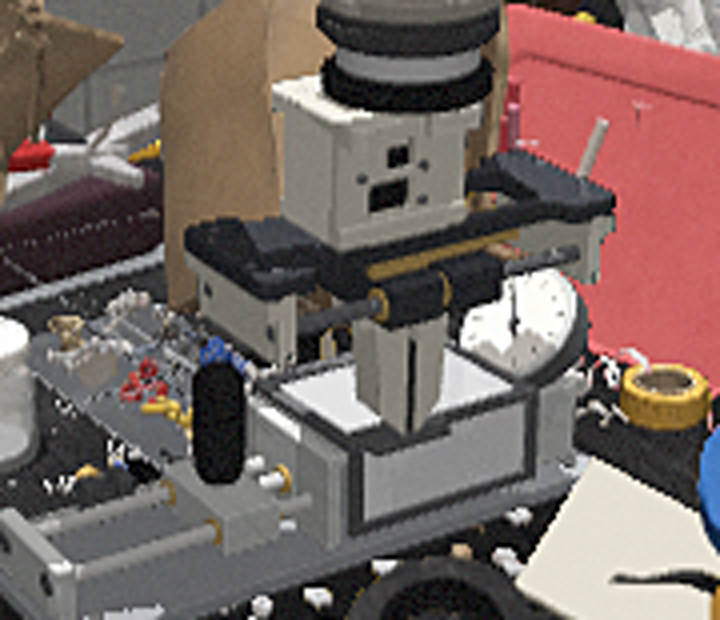

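The guard followed down and is nearly shut. The fingertips sit on the dark tab at about (405,430). Next I press past the catch.

```bash
python3 -m creep '0 -0.001 -0.003 0 0 0 0;0 0 -0.003 0 0 0 0;0 0 0 0 0 0 0' && python3 -m creep '0 0 -0.003 0 0 0 0;0 0 0 0 0 0 0'&& python3 -m creep '0 0 -0.003 0 0 0 0;0 0 0 0 0 0 0;0 0 0 0 0 0 0'
```

```text
time: 3.45
tool_pos: [650.7, -72.3, 137.5]
tcp_rot: [-3.141, -0.0, 1.588]
contact_force: [-0.1, 0.5, -0.1]
grip_width: 0.5
finger_force: 0.0
time: 3.62
tool_pos: [651.0, -72.3, 136.3]
tcp_rot: [3.141, 0.0, 1.588]
contact_force: [-2.4, 0.5, 6.0]
grip_width: 0.4
finger_force: 3.1
time: 3.87
tool_pos: [651.2, -72.3, 136.1]
tcp_rot: [3.139, 0.001, 1.588]
contact_force: [-7.7, 0.8, 21.0]
grip_width: 0.6
finger_force: 10.5
```

```bash
python3 -m creep '0 0 -0.002 0 0 0 0;0 0 0 0 0 0 0;0 0 0.005 0 0 0 0;0 0 0.02 0 0 0 0;0 0 0.03 0 0 0 0;0 0 0.03 0 0 0 50;0 0 0 0 0 0 50' && python3 -m creep '-0.025 0.0145 0 0 0 0 50;-0.025 0.0145 0 0 0 0 50;-0.023 0.014 0 0 0 0 50;0 0 0 0 0 0 50;0 0 0 0 0 0 50' && python3 - <<'E'
from h import *
from plant import readout
s=viewer.capture('side')[:,:,::-1]; t=viewer.capture('top')[:,:,::-1]
o=np.zeros((600,800,3),np.uint8); a=crop(s,270,130,420,285,3.5); b=crop(t,245,110,335,295,3)
o[:a.shape[0],:a.shape[1]]=a; o[:b.shape[0],530:800]=b; cv2.imwrite('pics/s3.png',o)
p=readout.get_obs()['tool_pos'];print(p,proj('side',p-[0,0,66]))
E
```

```text
time: 4.45
tool_pos: [653.5, -72.7, 222.2]
tcp_rot: [3.13, 0.003, 1.588]
contact_force: [1.6, -1.0, 1.0]
grip_width: 9.2
finger_force: 0.0
time: 4.87
tool_pos: [577.5, -28.6, 215.7]
tcp_rot: [3.141, 0.0, 1.589]
contact_force: [-0.2, 0.4, -0.6]
grip_width: 42.3
finger_force: 0.0
[578.91348825 -29.58816276 215.64614387] (np.float64(324.8419083144583), np.float64(201.68904409794243))
```

View pics/s3.png

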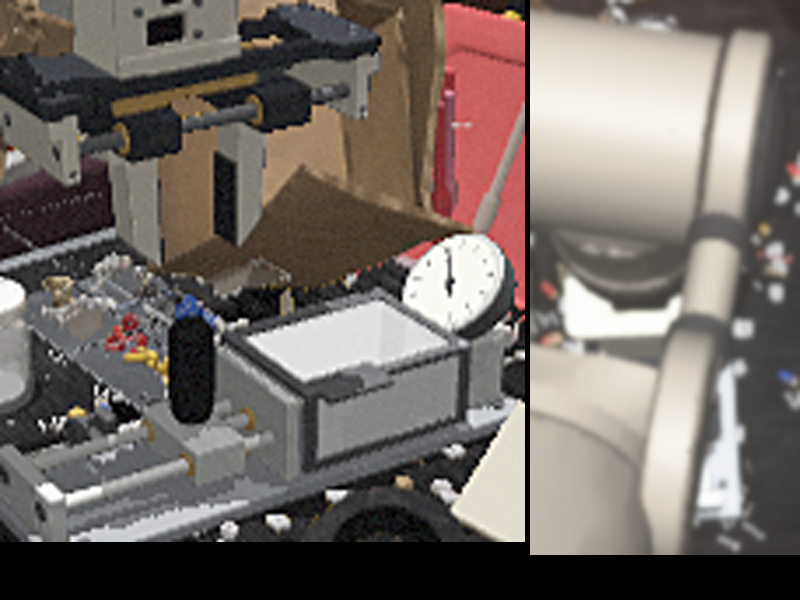

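The guard is shut: its top lies flat and level with the bay. The handle at crop (190,360) is centred below the fingers, midpoint about (193,255). I'll go down and grasp.

```bash
python3 -m creep '0 0 -0.025 0 0 0 50;0 0 -0.02 0 0 0 50;0 0 -0.015 0 0 0 50;0 0 -0.01 0 0 0 50;0 0 -0.01 0 0 0 50;0 0 0 0 0 0 50;0 0 0 0 0 0 50' && python3 -m creep '0 0 0 0 0 0 20;0 0 0 0 0 0 0;0 0 0 0 0 0 0;0 0 0 0 0 0 0;0 0 0 0 0 0 0'
```

```text
time: 5.55
tool_pos: [578.4, -29.5, 135.1]
tcp_rot: [-3.142, -0.0, 1.588]
contact_force: [0.5, -0.8, 0.2]
grip_width: 45.8
finger_force: 0.0
time: 5.97
tool_pos: [577.6, -29.3, 135.9]
tcp_rot: [-3.141, 0.0, 1.588]
contact_force: [-4.4, 0.4, 4.6]
grip_width: 24.9
finger_force: 30.0
```

```bash
python3 -m creep '-0.002 0 0 0 0 0 0;-0.004 0 0 0 0 0 0;-0.005 0 0 0 0 0 0;-0.005 0 0 0 0 0 0;-0.005 0 0 0 0 0 0;-0.004 0 0 0 0 0 0;-0.003 0 0 0 0 0 0;0 0 0 0 0 0 0' && python3 -m creep '-0.002 -0.0005 0 0 0 0 0;-0.002 0 0 0 0 0 0;0 0 0 0 0 0 0;0 0 0 0 0 0 0' && python3 - <<'E'
from h import *
s=viewer.capture('side')[:,:,::-1]; t=viewer.capture('top')[:,:,::-1]
o=np.zeros((600,800,3),np.uint8); a=crop(s,270,130,420,285,3.5); b=crop(t,245,110,335,295,3)
o[:a.shape[0],:a.shape[1]]=a; o[:b.shape[0],530:800]=b; cv2.imwrite('pics/s4.png',o)
E
```

```text
time: 6.63
tool_pos: [552.3, -29.9, 136.0]
tcp_rot: [3.134, 0.002, 1.588]
contact_force: [10.0, -2.0, -3.4]
grip_width: 24.9
finger_force: 30.0
time: 6.97
tool_pos: [548.7, -30.1, 136.0]
tcp_rot: [3.134, 0.001, 1.588]
contact_force: [9.8, -0.0, -2.8]
grip_width: 24.9
finger_force: 30.0
```

View pics/s4.png

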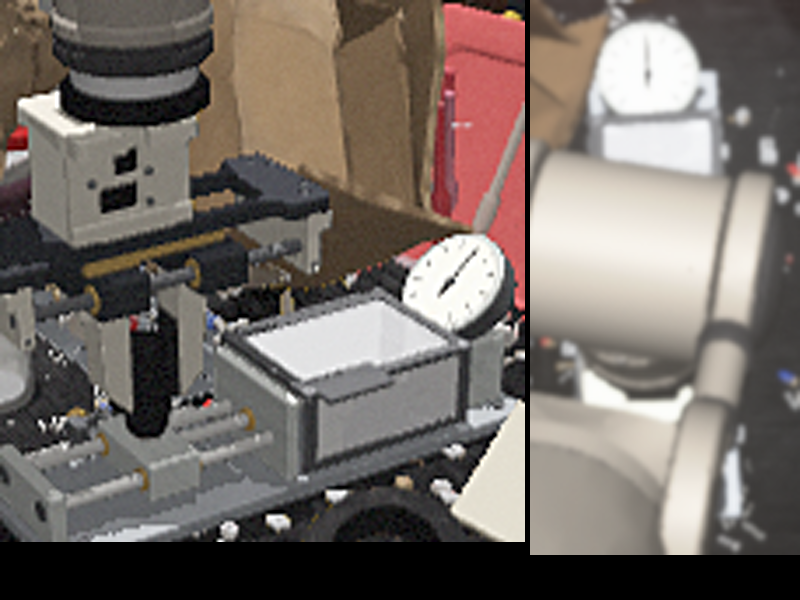

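The grip holds with the handle about 29 mm out, and the 10 N pull fits the spring data. The guard is still shut. About 8.2 mm remains.

```bash
python3 -m creep '-0.002 0 0 0 0 0 0;-0.003 0 0 0 0 0 0;-0.002 0 0 0 0 0 0;-0.001 0 0 0 0 0 0;0 0 0 0 0 0 0;0 0 0 0 0 0 0;0 0 0 0 0 0 0;0 0 0 0 0 0 0' && python3 - <<'E'
from h import *
s=viewer.capture('side')[:,:,::-1]; cv2.imwrite('pics/s5.png',crop(s,255,195,375,285,6.6))
print(proj('side',[540,23,36]))
E
```

```text
time: 7.73
tool_pos: [541.1, -30.3, 136.0]
tcp_rot: [3.133, 0.001, 1.588]
contact_force: [9.6, -0.3, -3.6]
grip_width: 24.8
finger_force: 30.0
(np.float64(295.831556113879), np.float64(249.01920165528242))
```

View pics/s5.png

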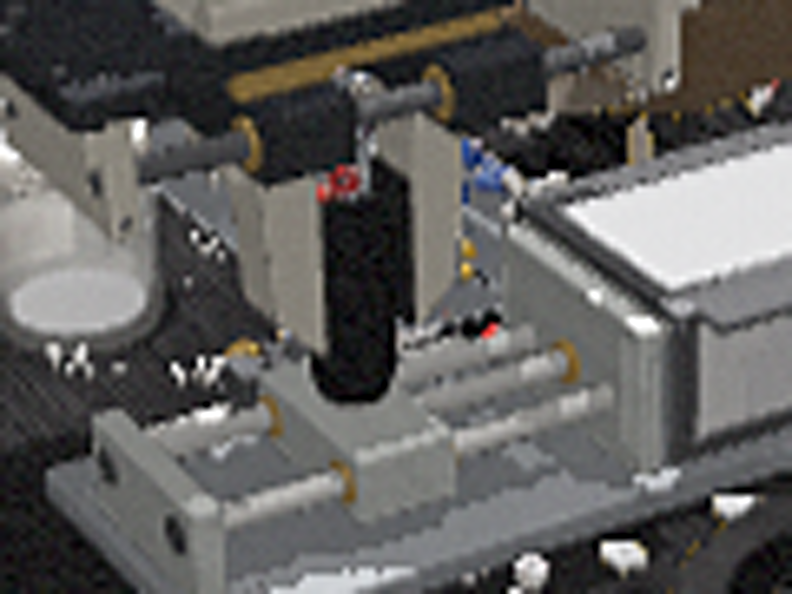

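The thumbscrew at crop (242,350) and the rider's cheek at (285,345) sit where the predicted slot projects, (269,357), just left of the crosshead. TCP travel is 36.5 mm against the 37.2 mm measured, well inside ±5 mm, and the grip is steady at 30 N. I'll hand it in.

```bash
python3 -c "
from plant import order
print(order.close_job())"
```

```text
the job is handed in; nothing more can be done
None
```

I pressed the guard down until it stayed shut, then pulled the crosshead out 36.5 mm (37.2 mm measured to the middle of the slot) and handed the job in still gripping the handle; the arm hid the pointer at the end, so its place over the slot rests on that travel, and no verdict was shown.

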